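Latch the pull hook onto a jar crate and draw the crate out

TASK

Take the pull hook that has the sprung latch and push its mouth onto the draw pin of the crate on the roller lane until the latch flips shut behind the pin; the crate rolls back against its buffers first. Then draw the crate all the way out to its front stop with the hook, and let go of the hook, leaving it latched on the pin. Push and pull gently (never more than 25 N on the crate), do not push the crate with the gripper or arm, and leave everything else on the table where it is.

Things in the scene. Friction and masses are not known exactly. Their poses are not given: they have to be found in the camera images.
- hook: Loose dark-steel pull hook, 200 mm long, 0.4 to 0.65 kg, flat on the table. Origin: underside, below its grip. x along the shank to the open mouth, z up. Flat bar and jaws are 14 mm thick (z 0 to 14 mm). The throat is a slot between jaw faces at y = -11 and +17 mm, closed at x = 103 mm; the latch crosses it at x = 138 mm; beyond, the jaws flare to a mouth about 55 mm wide ending at x = 170 mm.
- hook_grip (a point): Middle of the hook's black rubber grip block, upright over the hook's origin: 46 mm along the hook's x, 24 mm wide in y, from 13 to 61 mm above the underside; this point is 37 mm above the underside. Pinch it across y.
- hook_throat (a point): Where a pin's axis ends up when pressed home in the throat: 110 mm ahead of the hook's origin in its x, y = -2 mm, mid-thickness (7 mm above the underside). Axes as the hook's.
- latch (a joint): Angle of the hook's bright sprung latch (23 mm long, pivoted on the +y jaw). 0 = shut, stopped there, cannot swing outwards. It swings only inwards, to about 1 rad as the pin passes (5 to 13 N of push), and springs shut by itself once the pin is within about 3 mm of home. Shut, it leaves the pin some 18 mm of play along the slot.
- cart: Grey crate of jars, 300 x 200 mm, top 137 mm up, about 3 kg, on the roller lane. Origin: axis of its draw pin, at table level; x from the pin to the crate (the way to push), z up. Crate's front (a steel bracket) at x = 81 mm. Rolls along x against 3 N of friction, stays where left. It starts 5 to 45 mm short of hard rear buffers (not measured), and gives way to a push until it meets them.
- pin_mid (a point): Draw pin, mid-height (17 mm above the table): upright, steel, 14 mm in diameter, on a flat tongue (44 mm wide, reaching 17 mm in front of the axis, top 5 mm above the table), with a head 28 mm in diameter from 29 to 36 mm up, too wide to drop the hook over: bring the hook in level, between tongue and head. Axes as the cart's.
- track: Fixed roller lane: two aluminium rails 460 mm long, 16 mm high, 82 mm either side of its centre line. Origin: on the table midway between the rails' front ends; x along the rails, parallel to the cart's x; z up. All the way out the crate meets a hard front stop, its front wall then level with the rails' front ends (cart origin at x = -85 mm here).
- jar1: Jar, 66 mm in diameter, 95 mm high, origin underneath. Leave alone.
- jar2: Jar, 66 mm in diameter, 95 mm high, origin underneath. Leave alone.
- pullrod: Plain flat steel pull rod without a latch, about 185 mm long, 20 mm high, with a J-shaped end. Not the hook to use. Leave alone.
- taperoll: Roll of clear tape lying flat, 100 mm in diameter, 48 mm high. Leave alone.
- carton: Cardboard carton 100 x 70 x 60 mm. Leave alone.
- driver: Screwdriver lying on the table. Leave alone.
- stapler: Black stapler 130 x 35 x 45 mm. Leave alone.
Not all that is in view belongs to the job. Several things have the shape of the hook; the one meant has the colours described above.

How it is judged:
On the way:
1. the pin is inside the hook's throat and the latch has shut behind it, before the crate is drawn out (x of cart in the frame of hook between 0.103 and 0.133 m and y of cart in the frame of hook between -0.012 and 0.012 m and value of joint latch below 0.15 rad and x of cart in the frame of track above -0.025 m), for 0.2 s.
At the end, for the whole second after the job is handed in: Crate at its front stop (within 5 mm); pin inside the hook's throat (axis 103 to 133 mm ahead of the hook's origin, within 12 mm of its centre line), latch shut behind it (under 0.15 rad); hook released, at rest, flat (within 0.2 rad, origin under 15 mm high) (x of cart in the frame of hook between 0.103 and 0.133 m and y of cart in the frame of hook between -0.012 and 0.012 m and value of joint latch below 0.15 rad and x of cart in the frame of track below -0.08 m and linear speed of hook below 0.02 m/s and linear speed of cart below 0.01 m/s and height (world z) of hook below 0.015 m and angle between hook's own z axis and vertical below 0.2 rad); the robot touches nothing.
It fails at once if the hook presses or pulls on the crate or its pin with more than 25 N (contact force between hook and cart above 25 N).
It fails at once if the gripper or arm pushes the crate itself (contact force between any of the fingers, the arm and cart above 2 N).
It fails at once if a bystander is moved by more than 20 mm (distance of any of jar1, jar2, pullrod, taperoll, carton, driver, stapler from where it was at the start of the episode above 0.02 m).
It also fails if it takes over 64 s, if anything falls off the work surface, if the arm or the gripper's body presses on something with over 40 N, if the wrist force passes 120 N, or if a joint passes its speed limit or range.

ROBOT

A 6-joint arm with a two-finger parallel gripper is mounted at the origin on the work surface. World frame = base frame: x ahead of the robot, y to its left, z up, the work surface at z = 0. Lengths are in m, angles in rad, forces in N, time in s.
With the tool pointing down it reaches from about 0.3 to 0.75 m from the base axis. Payload 8.5 kg.
Tool frame: the origin (TCP) lies on the centre line of the jaws, within the pads' length; the fingertips stand robot.tcp_to_tips ahead of it and the grasp point (between the pads) lies 11 mm behind it (robot.tcp_to_tips is the distance from the TCP to the fingertips, in m); z points along the fingers, y is the direction in which the jaws open and shut (so a half turn about z gives the same grasp; the last joint's range is limited). The gripper opens to 88 mm and grips with 3 to 60 N. Pads are 18 mm wide; open, the fingers measure 123 mm over their backs; the gripper's body (75 mm by 187 mm) begins 45 mm behind the grasp point.
Start: joints at [-1.439, 0.381, 1.297, -0, 1.464, -0.215], TCP at [0.187, -0.517, 0.247] pointing down, gripper open.
Joint ranges: [-3.11, 3.11], [-0.89, 2.33], [0.22, 2.48], [-1.42, 4.56], [0.17, 2.85], [-2.88, 2.88]. Speed limits (rad/s): [2.39, 2.39, 3.14, 3.14, 3.14, 3.14].

INTERFACE

Orientations are given as a rotation vector (axis times angle).
In Python, from workcell import robot gives the robot as it stands.
- The arm moves only by the tool apply_moves, never from a script. Its argument "steps" is a list of rows, each a list of 5 numbers: the closure, from 0 (fully open) to 1 (shut), then the shift along the tool's x, y, z in mm, then the turn about the tool's z in rad. A call has exactly 5 rows; each row is the pose to reach, as a shift and turn from the pose commanded when the call began, along the tool's axes at that moment; what a row does not reach only later rows make up. A row lasts 1/8 s, in which the tool goes at most 62.5 mm and 10.7 degrees, less where a joint would pass 70% of its speed; a pose out of reach is approached as far as the arm can. A call with a gripper value outside its range is refused whole. The fingers move at their own pace and stop on an object; "squeeze" is the grip in N (left out, the last holds). Time passes only in rows, so rows that repeat a pose let the fingers close, or fill a call up. It gives the time, the measured TCP pose, the force and the opening at its end, in the units of the state.
- robot.state(): the state, without advancing time (a new reading comes with each control period).
- robot.get_image(name): name is "scene" or "top" or "wrist"; returns the picture (480x640x3 uint8, blue, green, red); there is no depth.
- robot.camera_params(name): a dict with "fovy" (degrees; the focal length in pixels is half the picture's height over the tangent of half this angle, whatever the lens; pixels are square), "cx", "cy" (the principal point, pixels), "position" and "orientation" of the camera in the world. Camera axes: x right, y down, z forward; pixel columns grow to the right and rows downward; lengths in m; the calibration is good to about 2 mm. A picture is of the moment at which its call begins: read the wrist's pose just before it. camera_params takes no time and is no camera call; for the wrist camera it gives the pose at the moment of the call.
- robot.sign_off(): hands the job in, once; it reports no verdict.
Trained networks look in the newest picture that a camera, given by its name, has taken for a name from the list of things; names that differ only in an ending like _2 or _b are one class to them, and where a whole thing is asked for, a point or a joint stands for the part that bears it (a point fixed in the world has none). Each returns a list of dicts, best first, with "conf" (0 to 1); they miss things now and then, are a little off and sometimes report something else, mostly with a low value. They report only what shows in the picture. A call takes as long as a camera call. They do not tell look-alikes from the thing itself.
- robot.boxes_of(camera, label): "box" ([left, top, width, height] in pixels, round what is visible of it).
- robot.tip_of(camera, label): "uv" ([column, row] in pixels: a listed point, or the origin of a listed thing).
The state is a dict: "time": time; "qpos": joint angles; "qd": joint speeds; "joint_efforts": joint torques, N m; "eef_pos": TCP position; "orientation": TCP orientation; "wrist_force": force on the tool from outside, world axes, zero at the start; "ft_torque": the same for the moment, N m; "finger_gap": finger opening in m.
Only numpy, scipy, OpenCV 4.12 (cv2) and the standard library are available. Lean on these libraries where they do the work, as an engineer would, in place of code of your own. Each camera call takes 0.05 s, during which the arm holds its last target. There are 200 camera calls.

## Working session

There is one attempt and no reset: what is moved stays moved. The work goes in short steps, Python scripts to look and compute and a tool call to move; the robot and the scene stay as the last step left them, time stands still between calls to the robot, and variables do not carry over. Pictures are saved under pics/ and viewed, about 8 in all and at most 12, crops included, and the job is handed in when it is done.

Besides the shell and the picture viewer there is one more tool, called after "Call:" by a JSON object that holds its "op" and its "data", one argument or row to a line. apply_moves: Moves the arm, as the interface text tells. Its arguments: {"type":"object","properties":{"steps":{"type":"array","items":{"type":"array","items":{"type":"number"}}},"squeeze":{"type":"number"}},"required":["steps"]}

```bash
mkdir -p pics; ls
cat > h.py <<'E'
import numpy as np, cv2
from scipy.spatial.transform import Rotation as R
from workcell import robot
def cam(n):
    p=robot.camera_params(n); o=np.array(p["orientation"],float)
    M=R.from_rotvec(o).as_matrix() if o.size==3 else (o if o.shape==(3,3) else R.from_quat(o).as_matrix())
    return p,M,240/np.tan(np.radians(p["fovy"])/2)
def ray(n,uv,z,c=None):
    p,M,f=c or cam(n)
    d=M@np.array([(uv[0]-p["cx"])/f,(uv[1]-p["cy"])/f,1]); P=np.array(p["position"])
    return P+d*(z-P[2])/d[2]
def proj(n,X,c=None):
    p,M,f=c or cam(n); q=M.T@(np.array(X)-p["position"]); return np.array([p["cx"]+f*q[0]/q[2],p["cy"]+f*q[1]/q[2]])
E
python3 - <<'E'
from h import *
print(robot.state()["time"],robot.tcp_to_tips,robot.state()["orientation"])
ims=[]
for n in ["top","scene"]:
    im=robot.get_image(n); cv2.imwrite(f"pics/{n}0.png",im); print(n,robot.camera_params(n))
    for l,z in [("hook_grip",.037),("hook_throat",.007),("pin_mid",.017),("hook",0),("pullrod",0),("cart",0),("track",0)]:
        for d in robot.tip_of(n,l)[:3]: print(n,l,round(d["conf"],2),np.round(d["uv"],1),ray(n,d["uv"],z).round(3))
E
```

```text
pics
0.0 0.008 [-3.09305878e+00 -5.41720348e-01 -7.42312768e-05]
top {'fovy': 51.60372708522828, 'cx': 330.8187445995281, 'cy': 231.0553668717301, 'position': array([ 0.45517205, -0.10764277,  1.30822702]), 'orientation': array([-2.20811108,  2.16365147, -0.07949031])}
top hook_grip 0.94 [380.4 225.2] [ 0.563 -0.236  0.037]
top hook_grip 0.85 [178.6 316.9] [0.32  0.272 0.037]
top hook_throat 0.83 [328.5 224.2] [ 0.566 -0.102  0.007]
top hook_throat 0.58 [213.9 339.5] [0.261 0.188 0.007]
top pin_mid 0.78 [256.4 239.1] [0.522 0.084 0.017]
top hook 0.66 [375.2 225.6] [ 0.565 -0.226  0.   ]
top hook 0.66 [180.3 314.3] [0.323 0.279 0.   ]
top pullrod 0.61 [340.8 179.7] [ 0.686 -0.133  0.   ]
top pullrod 0.3 [418.5 176. ] [ 0.7   -0.339  0.   ]
top cart 0.8 [256.9 238.4] [0.525 0.086 0.   ]
top track 0.61 [263.3 238.6] [0.525 0.069 0.   ]
scene {'fovy': 57.282945117072956, 'cx': 320.2828825956117, 'cy': 240.34748839295713, 'position': array([ 1.31156866, -0.09256097,  0.58674953]), 'orientation': array([-1.66104366, -1.65015685,  0.81270948])}
scene hook_grip 0.96 [244.7 241.8] [ 0.577 -0.229  0.037]
scene hook_throat 0.89 [414.7 183.3] [0.27  0.188 0.007]
scene hook_throat 0.58 [300.1 249.9] [ 0.565 -0.115  0.007]
scene pin_mid 0.78 [387.9 236.3] [0.528 0.079 0.017]
scene pin_mid 0.36 [377.7 243.1] [0.553 0.053 0.017]
scene hook 0.61 [248.9 258.9] [ 0.588 -0.222  0.   ]
scene hook 0.26 [388.4 235.9] [0.503 0.085 0.   ]
scene pullrod 0.9 [294.2 295.2] [ 0.698 -0.123  0.   ]
scene cart 0.61 [243.6 240.9] [ 0.524 -0.242  0.   ]
scene cart 0.6 [389.8 242.3] [0.527 0.085 0.   ]
scene track 0.9 [377.7 244.6] [0.536 0.057 0.   ]
```

View pics/top0.png

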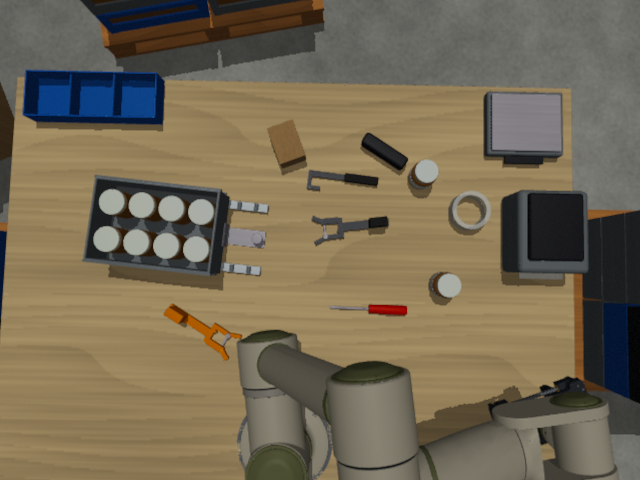

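View pics/scene0.png

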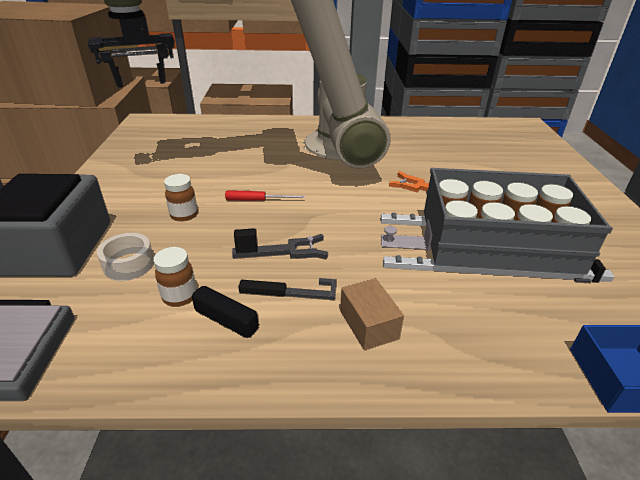

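The top view shows the dark hook with the black grip at px (378,223), mouth to the left. The crate's pin is at (257,239) and the rail ends at (268,209) and (261,271). The orange look-alike at (205,330) is to be ignored.

```bash
cat >> h.py <<'E'
def go(x,y,z,yaw):
    s=robot.state(); M=R.from_rotvec(s["orientation"]).as_matrix()
    d=M.T@(np.array([x,y,z])-s["eef_pos"])*1000; yw=np.arctan2(M[1,0],M[0,0])
    print("t",s["time"],"pos",np.round(s["eef_pos"],4),"yaw",round(yw,4),"tilt",M[2].round(3),"F",np.round(s["wrist_force"],1),"gap",s["finger_gap"])
    print("shift mm",d.round(1),"turn",round(-(yaw-yw),4))
E
python3 - <<'E'
from h import *
c=cam("top")
go(.565,-.2,.25,1.57)
a=[ray("top",u,.137,c) for u in [(97,178),(228,191),(85,262),(219,274)]]
for p,q in [(0,1),(2,3)]: d=a[p]-a[q]; print(np.degrees(np.arctan2(d[1],d[0])))
E
```

```text
t 0.8 pos [ 0.1869 -0.5172  0.2468] yaw 0.3468 tilt [-0.  0. -1.] F [-0.6 -1.  -0.8] gap 0.08790186875438814
shift mm [ 463.4 -169.8   -3.2] turn -1.2232
85.47229227666621
86.06414870728125
```

Call:
{"op": "apply_moves", "data": {
  "steps": [
    [0,55,-17,0,-0.18],
    [0,110,-35,0,-0.36],
    [0,165,-52,0,-0.54],
    [0,220,-70,0,-0.72],
    [0,275,-87,0,-0.9]
  ]
}}

```text
time: 1.42
eef_pos: [0.4173, -0.3406, 0.2469]
orientation: [2.545, 1.841, 0.0]
wrist_force: [-0.1, -1.7, -0.0]
finger_gap: 0.0881
```

```bash
python3 -c "
from h import *
go(.565,-.2,.25,1.57)"
```

```text
t 1.425 pos [ 0.4173 -0.3406  0.2469] yaw 1.2526 tilt [-0.  0. -1.] F [-0.1 -1.7 -0. ] gap 0.08805890777227904
shift mm [179.8  96.3  -3.1] turn -0.3174
```

Call:
{"op": "apply_moves", "data": {
  "steps": [
    [0,55,29,0,-0.15],
    [0,110,58,0,-0.3],
    [0,165,87,0,-0.32],
    [0,180,96,-3,-0.32],
    [0,180,96,-3,-0.32]
  ]
}}

```text
time: 2.05
eef_pos: [0.5646, -0.2016, 0.2497]
orientation: [2.224, 2.218, -0.0]
wrist_force: [0.0, 0.1, 0.6]
finger_gap: 0.0878
```

Run:
```python
from h import *
go(.565,-.2,.25,1.57)
c=cam("wrist"); print(c[0])
im=robot.get_image("wrist"); cv2.imwrite("pics/w1.png",im)
for l,z in [("hook_grip",.037),("hook_throat",.007),("hook",0),("latch",.01),("pin_mid",.017)]:
    for d in robot.tip_of("wrist",l)[:2]: print(l,round(d["conf"],2),np.round(d["uv"],1),ray("wrist",d["uv"],z,c).round(4))
```

```text
t 2.05 pos [ 0.5646 -0.2016  0.2497] yaw 1.568 tilt [-0. -0. -1.] F [0.  0.1 0.6] gap 0.08784118818133234
shift mm [ 1.6  0.4 -0.3] turn -0.002
{'fovy': 71.30061842472176, 'cx': 324.9813770621249, 'cy': 241.30175956282346, 'position': array([ 0.56374939, -0.13302831,  0.38758682]), 'orientation': array([ 2.87290637e+00, -2.74170313e-03, -2.37289121e-04])}
hook_grip 0.82 [329.5 239.1] [ 0.5685 -0.2271  0.037 ]
hook_throat 0.56 [317.7 137.2] [ 0.5559 -0.1205  0.007 ]
hook 0.56 [329.9 232.9] [ 0.5695 -0.2294  0.    ]
hook 0.31 [211.8 357.8] [ 0.4129 -0.4     0.    ]Traceback (most recent call last):
  File "<stdin>", line 6, in <module>
ValueError: it knows: cart, carton, driver, hook, hook_grip, hook_throat, jar, pin_mid, pullrod, stapler, taperoll, track
```

View pics/w1.png

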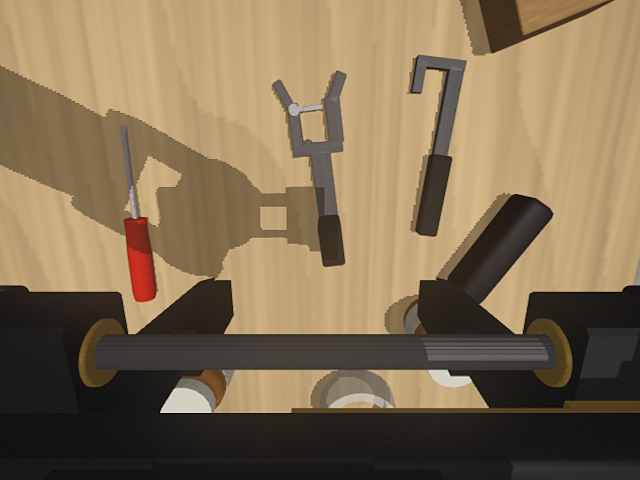

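The wrist view shows the hook's grip at (332,240), the shank up to (319,152), and the latch pivot on the left jaw at (293,109). The fingers have free space either side.

Call:
{"op": "apply_moves", "data": {
  "steps": [
    [0,-12,2,60,-0.08],
    [0,-25,4,120,-0.134],
    [0,-25,4,175,-0.134],
    [0,-25,4,210,-0.134],
    [0,-25,4,223,-0.134]
  ]
}}

```text
time: 2.88
eef_pos: [0.5669, -0.2276, 0.0251]
orientation: [-2.073, -2.357, 0.001]
wrist_force: [0.7, -0.1, -0.3]
finger_gap: 0.088
```

Run:
```python
from h import *
go(.5685,-.227,.026,1.70)
c=cam("wrist")
im=robot.get_image("wrist"); cv2.imwrite("pics/w2.png",im)
for l,z in [("hook_grip",.037),("hook_throat",.007),("pin_mid",.017)]:
    for d in robot.tip_of("wrist",l)[:2]: print(l,round(d["conf"],2),np.round(d["uv"],1),ray("wrist",d["uv"],z,c).round(4))
```

```text
t 2.875 pos [ 0.5669 -0.2276  0.0251] yaw 1.6991 tilt [ 0.002 -0.002 -1.   ] F [ 0.7 -0.1 -0.3] gap 0.0879763605468693
shift mm [ 0.4  1.6 -0.9] turn -0.0009
hook_grip 0.64 [331.1 316.6] [ 0.5684 -0.2258  0.037 ]
```

View pics/w2.png

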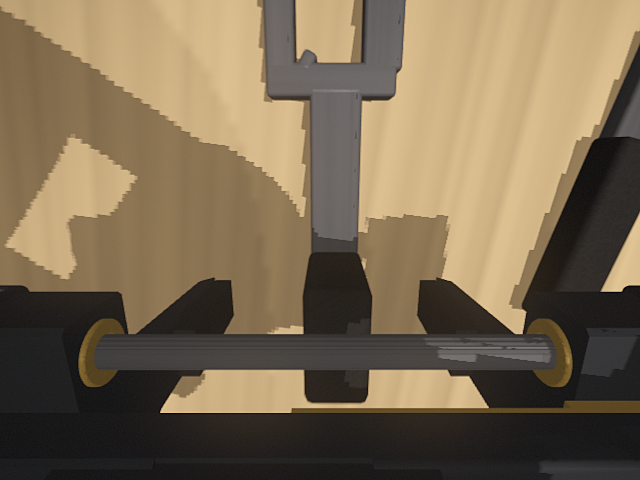

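The hook is aligned with the tool and the grip sits at (337,325), between the fingers. Closing the gripper.

Call:
{"op": "apply_moves", "data": {
  "squeeze": 40,
  "steps": [
    [1,0,0,0,0],
    [1,0,0,0,0],
    [1,0,0,0,0],
    [1,0,0,0,0],
    [1,0,0,0,0]
  ]
}}

```text
time: 3.7
eef_pos: [0.5682, -0.2269, 0.0268]
orientation: [-2.072, -2.361, -0.0]
wrist_force: [-0.7, 0.3, 0.2]
finger_gap: 0.0403
```

Run:
```python
from h import *
go(.5285,-.13,.030,1.5)
```

```text
t 3.7 pos [ 0.5682 -0.2269  0.0268] yaw 1.7008 tilt [ 0. -0. -1.] F [-0.7  0.3  0.2] gap 0.040252910995220485
shift mm [101.2 -26.8  -3.2] turn 0.2008
```

Call:
{"op": "apply_moves", "data": {
  "squeeze": 55,
  "steps": [
    [1,0,0,0,0],
    [1,0,0,0,0],
    [1,0,0,0,0],
    [1,0,0,-5,0],
    [1,0,0,-10,0]
  ]
}}

```text
time: 4.32
eef_pos: [0.5679, -0.2268, 0.0367]
orientation: [-2.072, -2.36, 0.0]
wrist_force: [0.2, 0.1, -4.8]
finger_gap: 0.0236
```

Run:
```python
from h import *
go(.518,-.13,.036,1.5)
```

```text
t 4.325 pos [ 0.5679 -0.2268  0.0367] yaw 1.7009 tilt [ 0.001 -0.001 -1.   ] F [ 0.2  0.1 -4.8] gap 0.023641571663536677
shift mm [102.4 -37.    0.8] turn 0.2009
```

Call:
{"op": "apply_moves", "data": {
  "steps": [
    [1,15,-9,0,0.04],
    [1,40,-18,0,0.09],
    [1,70,-30,0,0.14],
    [1,95,-41,0,0.18],
    [1,108,-45,0,0.204]
  ]
}}

```text
time: 4.95
eef_pos: [0.5087, -0.1244, 0.037]
orientation: [-2.302, -2.137, 0.001]
wrist_force: [-0.3, -0.4, -4.2]
finger_gap: 0.0237
```

Run:
```python
from h import *
go(.5084,-.1154,.036,1.497)
ims=[]
for n in ["top","scene"]:
    im=robot.get_image(n); c=cam(n)
    for l,z in [("hook_grip",.047),("hook_throat",.017),("pin_mid",.017),("track",0)]:
        for d in robot.tip_of(n,l)[:2]: print(n,l,round(d["conf"],2),np.round(d["uv"],1),ray(n,d["uv"],z,c).round(4))
    ims.append(cv2.resize(im[170:320,200:400] if n=="top" else im[170:320,230:430],None,fx=4,fy=4,interpolation=cv2.INTER_CUBIC))
cv2.imwrite("pics/a.png",cv2.resize(np.vstack(ims),(600,900))[:, :]) 
cv2.imwrite("pics/atop.png",ims[0]);cv2.imwrite("pics/asc.png",ims[1])
```

```text
t 4.95 pos [ 0.5087 -0.1244  0.037 ] yaw 1.4965 tilt [ 0.    -0.001 -1.   ] F [-0.3 -0.4 -4.2] gap 0.023659649543951902
shift mm [ 9. -1.  1.] turn -0.0005
top hook_throat 0.64 [291.4 240.1] [ 0.5214 -0.0067  0.017 ]
top pin_mid 0.59 [256.8 240.3] [0.5191 0.0834 0.017 ]
top track 0.82 [262.1 241.4] [0.5173 0.0718 0.    ]
scene hook_grip 0.67 [293.7 220.4] [ 0.5113 -0.1296  0.047 ]
scene hook_throat 0.87 [342.7 235.5] [ 0.5254 -0.0214  0.017 ]
scene hook_throat 0.85 [413.2 182.3] [0.2821 0.1805 0.017 ]
scene pin_mid 0.66 [389.3 237.4] [0.5317 0.0812 0.017 ]
scene track 0.79 [379.5 243.3] [0.5309 0.0612 0.    ]
```

View pics/atop.png

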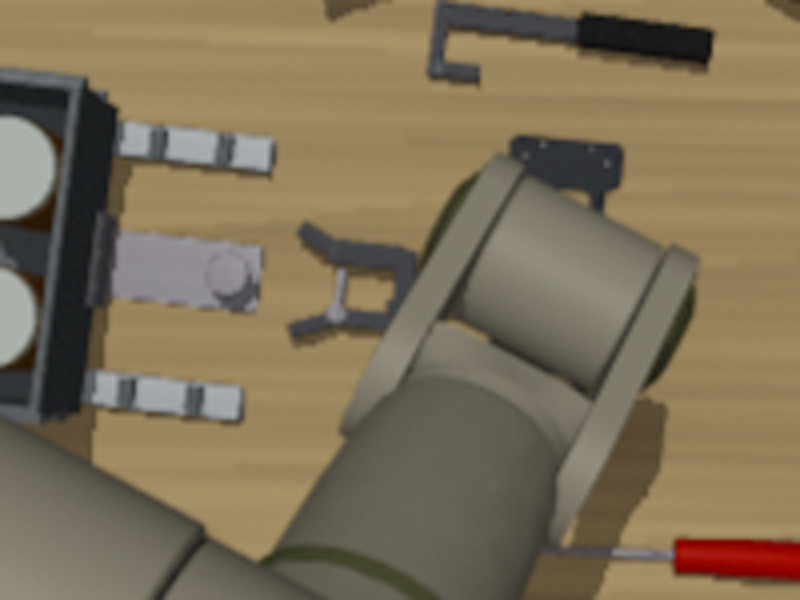

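View pics/asc.png

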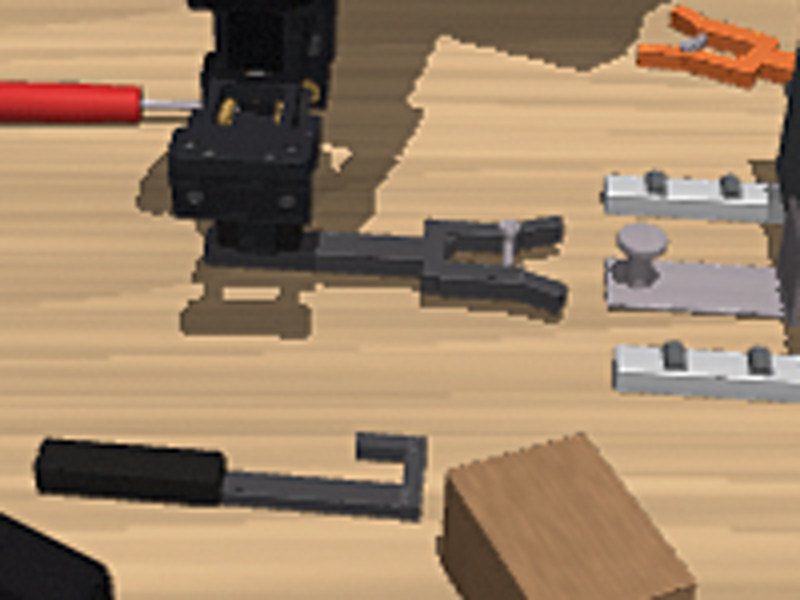

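The top crop shows the pin head at crop (231,272), nearly on the slot's centreline: the slot base is at (395,291) and the rails slope about 0.09. The scene crop shows the hook level, between tongue and head height. Approaching slowly.

Call:
{"op": "apply_moves", "data": {
  "steps": [
    [1,10,0,0,0],
    [1,20,0,0,0],
    [1,30,0,0,0],
    [1,40,0,0,0],
    [1,48,0,0,0]
  ]
}}

```text
time: 6.08
eef_pos: [0.5132, -0.077, 0.0368]
orientation: [-2.302, -2.138, 0.0]
wrist_force: [0.4, -0.2, -3.8]
finger_gap: 0.0234
```

Call:
{"op": "apply_moves", "data": {
  "steps": [
    [1,4,0,0,0],
    [1,8,0,0,0],
    [1,12,0,0,0],
    [1,16,0,0,0],
    [1,20,0,0,0]
  ]
}}

```text
time: 6.7
eef_pos: [0.5147, -0.0581, 0.0369]
orientation: [2.302, 2.137, -0.0]
wrist_force: [0.6, -3.2, -4.4]
finger_gap: 0.0239
```

Call:
{"op": "apply_moves", "data": {
  "steps": [
    [1,4,0,0,0],
    [1,8,0,0,0],
    [1,12,0,0,0],
    [1,16,0,0,0],
    [1,20,0,0,0]
  ]
}}

```text
time: 7.32
eef_pos: [0.5162, -0.0383, 0.0369]
orientation: [2.3, 2.138, -0.001]
wrist_force: [-2.2, -9.2, -3.1]
finger_gap: 0.0231
```

Run:
```python
from h import *
go(.5084,-.1154,.036,1.497)
n="top"
for n in ["top","scene"]:
    im=robot.get_image(n); c=cam(n); cv2.imwrite(f"pics/b{n}.png",im)
    for l,z in [("hook_throat",.017),("pin_mid",.017),("track",0)]:
        for d in robot.tip_of(n,l)[:2]: print(n,l,round(d["conf"],2),np.round(d["uv"],1),ray(n,d["uv"],z,c).round(4))
```

```text
t 7.325 pos [ 0.5162 -0.0383  0.0369] yaw 1.4975 tilt [-0.002  0.    -1.   ] F [-2.2 -9.2 -3.1] gap 0.02306651172495487
shift mm [-77.4  -2.2   1. ] turn 0.0005
top hook_throat 0.76 [259.6 236.8] [0.5283 0.0764 0.017 ]
top pin_mid 0.62 [248.5 239.1] [0.5217 0.1051 0.017 ]
top pin_mid 0.45 [364.9 308.2] [ 0.3495 -0.2007  0.017 ]
top track 0.87 [264.7 238.5] [0.5251 0.0652 0.    ]
scene hook_throat 0.72 [383.5 238.6] [0.5363 0.0677 0.017 ]
scene hook_throat 0.67 [411.6 181.7] [0.2789 0.1768 0.017 ]
scene pin_mid 0.69 [396.4 237.9] [0.5335 0.0966 0.017 ]
scene pin_mid 0.43 [333.1 235.2] [ 0.5245 -0.0427  0.017 ]
scene track 0.74 [381.4 244. ] [0.5335 0.0651 0.    ]
```

Call:
{"op": "apply_moves", "data": {
  "steps": [
    [1,2,0,0,0],
    [1,4,0,0,0],
    [1,6,0,0,0],
    [1,8,0,0,0],
    [1,10,0,0,0]
  ]
}}

```text
time: 8.35
eef_pos: [0.5154, -0.0278, 0.0363]
orientation: [-2.298, -2.138, 0.005]
wrist_force: [-4.6, -5.7, -4.6]
finger_gap: 0.0232
```

Run:
```python
from h import *
go(.5084,-.1154,.036,1.497)
n="top"
ims=[]
for n in ["top","scene"]:
    im=robot.get_image(n); c=cam(n)
    for l,z in [("hook_throat",.017),("pin_mid",.017)]:
        for d in robot.tip_of(n,l)[:1]: print(n,l,round(d["conf"],2),np.round(d["uv"],1),ray(n,d["uv"],z,c).round(4))
    u,v=(265,238) if n=="top" else (385,238)
    ims.append(cv2.resize(im[v-37:v+37,u-50:u+50],(400,296),interpolation=cv2.INTER_CUBIC))
im=robot.get_image("wrist")
ims=np.hstack(ims); cv2.imwrite("pics/c.png",np.vstack([ims,cv2.resize(im[:270],(800,300))]))
```

```text
t 8.35 pos [ 0.5154 -0.0278  0.0363] yaw 1.4987 tilt [-0.001 -0.004 -1.   ] F [-4.6 -5.7 -4.6] gap 0.023174449576989276
shift mm [-87.9  -0.7   0.4] turn 0.0017
top hook_throat 0.79 [254.2 239.3] [0.5215 0.0902 0.017 ]
top pin_mid 0.48 [251.4 235.9] [0.5302 0.0978 0.017 ]
scene hook_throat 0.62 [385.  240.9] [0.5447 0.0699 0.017 ]
scene pin_mid 0.95 [397.7 233.9] [0.5183 0.1019 0.017 ]
```

View pics/c.png

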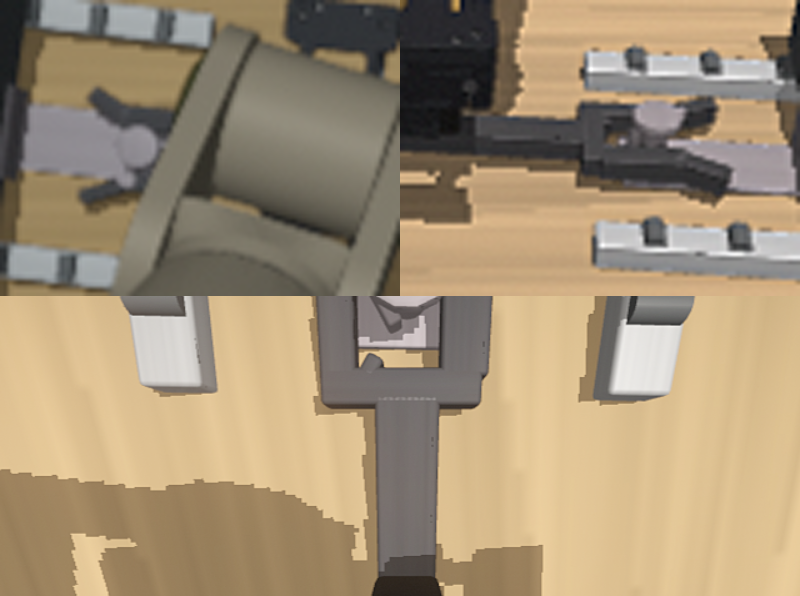

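The pin is between the jaws and the latch is swung inward (wrist view (395,315)). The pin is laterally centred in the slot, not yet home.

Call:
{"op": "apply_moves", "data": {
  "steps": [
    [1,2,0,0,0],
    [1,4,0,0,0],
    [1,6,0,0,0],
    [1,8,0,0,0],
    [1,9,0,0,0]
  ]
}}

```text
time: 9.32
eef_pos: [0.5159, -0.0184, 0.0362]
orientation: [-2.298, -2.138, 0.004]
wrist_force: [-3.7, -2.8, -3.8]
finger_gap: 0.0235
```

Call:
{"op": "apply_moves", "data": {
  "steps": [
    [1,1,0,0,0],
    [1,2,0,0,0],
    [1,3,0,0,0],
    [1,3,0,0,0],
    [1,3,0,0,0]
  ]
}}

```text
time: 9.95
eef_pos: [0.5166, -0.0155, 0.0364]
orientation: [-2.299, -2.138, 0.003]
wrist_force: [-5.0, -2.8, -5.4]
finger_gap: 0.0238
```

Run:
```python
from h import *
go(.5084,-.1154,.036,1.497)
ims=[]
for n in ["top","scene"]:
    im=robot.get_image(n)
    u,v=(255,238) if n=="top" else (395,238)
    ims.append(cv2.resize(im[v-37:v+37,u-50:u+50],(400,296),interpolation=cv2.INTER_CUBIC))
im=robot.get_image("wrist")
ims=np.hstack(ims); cv2.imwrite("pics/d.png",np.vstack([ims,cv2.resize(im[:150,170:490],(640,300))[:, :] if 0 else cv2.resize(im[:150,120:520],(800,300))]))
```

```text
t 9.95 pos [ 0.5166 -0.0155  0.0364] yaw 1.4979 tilt [ 0.    -0.003 -1.   ] F [-5.  -2.8 -5.4] gap 0.02379155243396413
shift mm [-100.2   -0.9    0.3] turn 0.0009
```

View pics/d.png

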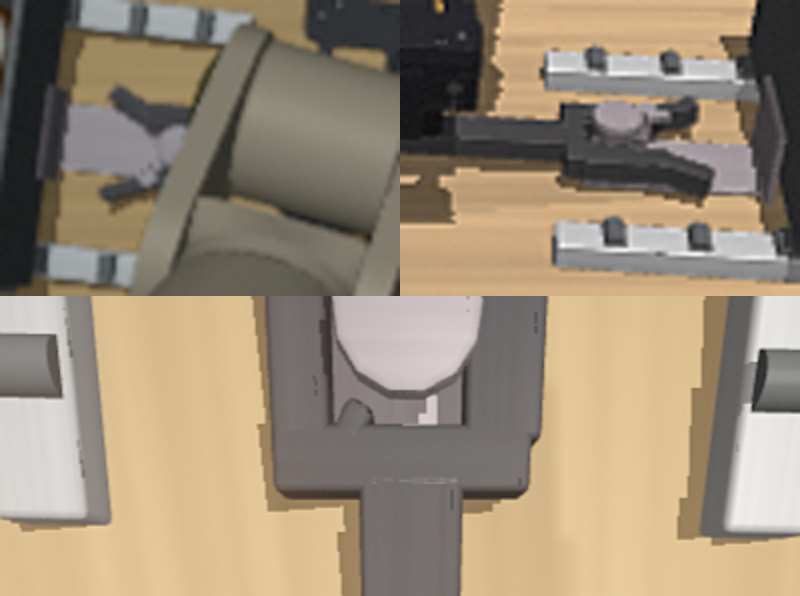

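The pin is close to the throat end: the head's lower edge is at (400,395) and the slot end at y=425. A few millimetres remain.

Call:
{"op": "apply_moves", "data": {
  "steps": [
    [1,1,0,0,0],
    [1,1.5,0,0,0],
    [1,2,0,0,0],
    [1,2.5,0,0,0],
    [1,3,0,0,0]
  ]
}}

```text
time: 10.72
eef_pos: [0.5167, -0.0124, 0.0364]
orientation: [-2.299, -2.137, 0.003]
wrist_force: [-4.7, -1.8, -4.6]
finger_gap: 0.0236
```

Call:
{"op": "apply_moves", "data": {
  "steps": [
    [1,0.5,0,0,0],
    [1,1,0,0,0],
    [1,1.5,0,0,0],
    [1,2,0,0,0],
    [1,2,0,0,0]
  ]
}}

```text
time: 11.35
eef_pos: [0.5175, -0.0104, 0.0365]
orientation: [-2.301, -2.137, 0.001]
wrist_force: [-4.5, 1.0, -4.7]
finger_gap: 0.0237
```

Run:
```python
from h import *
go(.5084,-.1154,.036,1.497)
ims=[]
for n in ["top","scene"]:
    im=robot.get_image(n)
    u,v=(250,238) if n=="top" else (400,238)
    ims.append(cv2.resize(im[v-25:v+25,u-34:u+34],(400,296),interpolation=cv2.INTER_CUBIC))
im=robot.get_image("wrist")
ims=np.hstack(ims); cv2.imwrite("pics/e.png",np.vstack([ims,cv2.resize(im[:150,120:520],(800,300))]))
```

```text
t 11.35 pos [ 0.5175 -0.0104  0.0365] yaw 1.4971 tilt [ 0.001 -0.002 -1.   ] F [-4.5  1.  -4.7] gap 0.02370132317927087
shift mm [-105.4   -1.4    0.5] turn 0.0001
```

View pics/e.png

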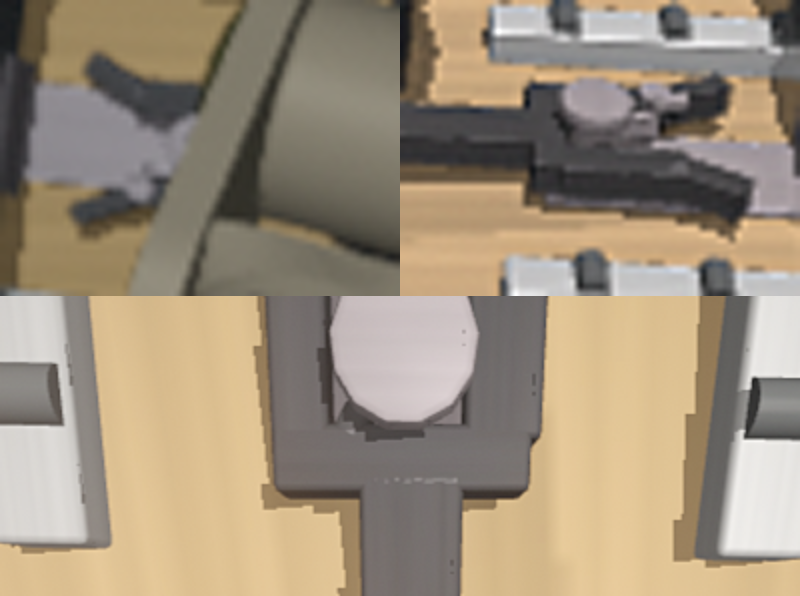

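The latch, between (660,97) and (640,125) in the scene crop, lies behind the pin but is not quite square. Pressing on in half-millimetre steps.

Call:
{"op": "apply_moves", "data": {
  "steps": [
    [1,0.5,0,0,0],
    [1,1,0,0,0],
    [1,1.5,0,0,0],
    [1,2,0,0,0],
    [1,2,0,0,0]
  ]
}}

```text
time: 12.12
eef_pos: [0.5181, -0.0088, 0.0367]
orientation: [-2.302, -2.137, -0.0]
wrist_force: [-4.8, 1.9, -4.3]
finger_gap: 0.0231
```

Call:
{"op": "apply_moves", "data": {
  "steps": [
    [1,0.5,0,0,0],
    [1,1,0,0,0],
    [1,1,0,0,0],
    [1,1.5,0,0,0],
    [1,1.5,0,0,0]
  ]
}}

```text
time: 12.75
eef_pos: [0.519, -0.0081, 0.037]
orientation: [2.301, 2.136, 0.001]
wrist_force: [-1.5, -3.9, -4.3]
finger_gap: 0.0238
```

Call:
{"op": "apply_moves", "data": {
  "steps": [
    [1,0.3,0,0,0],
    [1,0.6,0,0,0],
    [1,0.8,0,0,0],
    [1,0.8,0,0,0],
    [1,0.8,0,0,0]
  ]
}}

```text
time: 13.38
eef_pos: [0.5183, -0.0068, 0.0367]
orientation: [-2.302, -2.138, 0.001]
wrist_force: [-2.5, -4.7, -3.7]
finger_gap: 0.0235
```

Run:
```python
from h import *
go(.5084,-.1154,.036,1.497)
ims=[]
for n in ["top","scene"]:
    im=robot.get_image(n)
    u,v=(250,238) if n=="top" else (400,238)
    ims.append(cv2.resize(im[v-25:v+25,u-34:u+34],(400,296),interpolation=cv2.INTER_CUBIC))
im=robot.get_image("wrist")
ims=np.hstack(ims); cv2.imwrite("pics/f.png",np.vstack([ims,cv2.resize(im[:150,120:520],(800,300))]))
```

```text
t 13.375 pos [ 0.5183 -0.0068  0.0367] yaw 1.497 tilt [-0. -0. -1.] F [-2.5 -4.7 -3.7] gap 0.023535778113097
shift mm [-109.1   -1.8    0.7] turn 0.0
```

View pics/f.png

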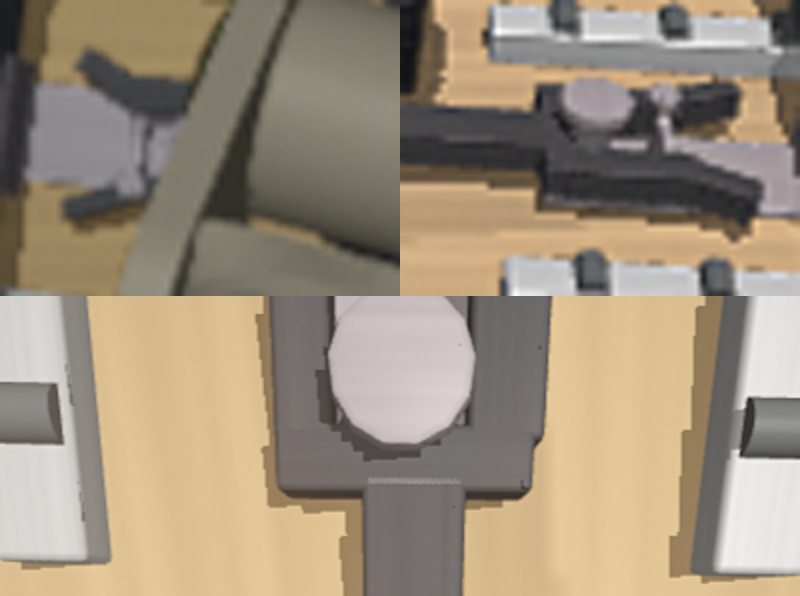

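In the scene crop the latch now stands square across the slot, at (662,95) to (660,150), behind the pin: shut. Drawing out gently, with the slack taken up first.

Call:
{"op": "apply_moves", "data": {
  "steps": [
    [1,-3,0,0,0],
    [1,-6,0,0,0],
    [1,-9,0,0,0],
    [1,-12,0,0,0],
    [1,-15,0,0,0]
  ]
}}

```text
time: 14.15
eef_pos: [0.5173, -0.0218, 0.0367]
orientation: [-2.302, -2.138, -0.0]
wrist_force: [0.6, -0.4, -4.5]
finger_gap: 0.0232
```

Call:
{"op": "apply_moves", "data": {
  "steps": [
    [1,-2,0,0,0],
    [1,-4,0,0,0],
    [1,-6,0,0,0],
    [1,-9,0,0,0],
    [1,-12,0,0,0]
  ]
}}

```text
time: 14.78
eef_pos: [0.5163, -0.0336, 0.0367]
orientation: [-2.302, -2.138, -0.0]
wrist_force: [-0.5, 3.3, -4.4]
finger_gap: 0.0233
```

Call:
{"op": "apply_moves", "data": {
  "steps": [
    [1,-4,0,0,0],
    [1,-8,0,0,0],
    [1,-12,0,0,0],
    [1,-16,0,0,0],
    [1,-20,0,0,0]
  ]
}}

```text
time: 15.4
eef_pos: [0.5148, -0.0538, 0.0367]
orientation: [-2.302, -2.138, 0.0]
wrist_force: [-0.9, 2.6, -4.6]
finger_gap: 0.0234
```

Call:
{"op": "apply_moves", "data": {
  "steps": [
    [1,-4,0,0,0],
    [1,-8,0,0,0],
    [1,-12,0,0,0],
    [1,-16,0,0,0],
    [1,-20,0,0,0]
  ]
}}

```text
time: 16.02
eef_pos: [0.5134, -0.0737, 0.0367]
orientation: [-2.302, -2.138, 0.0]
wrist_force: [-1.4, 3.3, -4.8]
finger_gap: 0.0233
```

Run:
```python
from h import *
go(.5084,-.1154,.036,1.497)
for n in ["top","scene"]:
    im=robot.get_image(n); c=cam(n)
    for l,z in [("hook_throat",.017),("pin_mid",.017),("track",0)]:
        for d in robot.tip_of(n,l)[:1]: print(n,l,round(d["conf"],2),np.round(d["uv"],1),ray(n,d["uv"],z,c).round(4))
```

```text
t 16.025 pos [ 0.5134 -0.0737  0.0367] yaw 1.4969 tilt [ 0. -0. -1.] F [-1.4  3.3 -4.8] gap 0.02332813828984333
shift mm [-41.9  -1.9   0.7] turn -0.0001
top hook_throat 0.72 [271.4 237.4] [0.5274 0.0456 0.017 ]
top pin_mid 0.95 [267.  238.6] [0.524 0.057 0.017]
top track 0.93 [264.7 237.7] [0.5272 0.0653 0.    ]
scene hook_throat 0.79 [370.6 237.4] [0.5321 0.0397 0.017 ]
scene pin_mid 0.97 [374.3 238.1] [0.5346 0.0476 0.017 ]
scene track 0.67 [379.2 245. ] [0.5372 0.0598 0.    ]
```

The crate follows at about 3 N, with about 75 mm to go.

Call:
{"op": "apply_moves", "data": {
  "steps": [
    [1,-4,0,0,0],
    [1,-8,0,0,0],
    [1,-12,0,0,0],
    [1,-16,0,0,0],
    [1,-20,0,0,0]
  ]
}}

```text
time: 17.05
eef_pos: [0.5118, -0.0937, 0.0367]
orientation: [-2.302, -2.138, 0.0]
wrist_force: [-1.0, 1.9, -3.9]
finger_gap: 0.0235
```

Call:
{"op": "apply_moves", "data": {
  "steps": [
    [1,-4,0,0,0],
    [1,-8,0,0,0],
    [1,-12,0,0,0],
    [1,-16,0,0,0],
    [1,-20,0,0,0]
  ]
}}

```text
time: 17.68
eef_pos: [0.5103, -0.1136, 0.0367]
orientation: [-2.302, -2.138, 0.0]
wrist_force: [-1.4, 3.6, -4.9]
finger_gap: 0.0236
```

Call:
{"op": "apply_moves", "data": {
  "steps": [
    [1,-3,0,0,0],
    [1,-6,0,0,0],
    [1,-9,0,0,0],
    [1,-11,0,0,0],
    [1,-13,0,0,0]
  ]
}}

```text
time: 18.3
eef_pos: [0.5095, -0.1264, 0.0367]
orientation: [-2.302, -2.138, -0.0]
wrist_force: [-0.6, 4.0, -4.6]
finger_gap: 0.0237
```

Call:
{"op": "apply_moves", "data": {
  "steps": [
    [1,-1.5,0,0,0],
    [1,-3,0,0,0],
    [1,-4.5,0,0,0],
    [1,-6,0,0,0],
    [1,-7.5,0,0,0]
  ]
}}

```text
time: 18.92
eef_pos: [0.509, -0.1339, 0.0367]
orientation: [-2.302, -2.138, 0.0]
wrist_force: [-1.1, 4.2, -4.6]
finger_gap: 0.0238
```

Call:
{"op": "apply_moves", "data": {
  "steps": [
    [1,-1,0,0,0],
    [1,-2,0,0,0],
    [1,-3,0,0,0],
    [1,-4,0,0,0],
    [1,-5,0,0,0]
  ]
}}

```text
time: 19.55
eef_pos: [0.5086, -0.1388, 0.0367]
orientation: [-2.302, -2.138, 0.0]
wrist_force: [-2.3, 3.1, -4.4]
finger_gap: 0.0233
```

Call:
{"op": "apply_moves", "data": {
  "steps": [
    [1,-1,0,0,0],
    [1,-2,0,0,0],
    [1,-3,0,0,0],
    [1,-4,0,0,0],
    [1,-5,0,0,0]
  ]
}}

```text
time: 20.18
eef_pos: [0.5082, -0.1439, 0.0367]
orientation: [-2.302, -2.138, -0.0]
wrist_force: [-0.4, 3.7, -4.2]
finger_gap: 0.0235
```

Call:
{"op": "apply_moves", "data": {
  "steps": [
    [1,-0.8,0,0,0],
    [1,-1.6,0,0,0],
    [1,-2.4,0,0,0],
    [1,-3.2,0,0,0],
    [1,-4,0,0,0]
  ]
}}

```text
time: 20.8
eef_pos: [0.5073, -0.1457, 0.0362]
orientation: [-2.3, -2.134, -0.003]
wrist_force: [1.4, 16.2, -6.8]
finger_gap: 0.0234
```

The front stop is reached at 16 N. Relaxing 5 mm and lowering.

Call:
{"op": "apply_moves", "data": {
  "steps": [
    [1,2,0,0,0],
    [1,4,0,0,0],
    [1,6,0,0,0],
    [1,7,0,0,0],
    [1,7,0,0,0]
  ]
}}

```text
time: 21.42
eef_pos: [0.5086, -0.1409, 0.0368]
orientation: [2.302, 2.137, 0.0]
wrist_force: [-0.8, -0.8, -3.7]
finger_gap: 0.0234
```

Call:
{"op": "apply_moves", "data": {
  "steps": [
    [1,0,0,1.5,0],
    [1,0,0,3,0],
    [1,0,0,4.5,0],
    [1,0,0,5.5,0],
    [1,0,0,6,0]
  ]
}}

```text
time: 22.05
eef_pos: [0.5086, -0.141, 0.0311]
orientation: [2.302, 2.137, 0.0]
wrist_force: [-1.1, -2.0, 1.0]
finger_gap: 0.0239
```

Run:
```python
from h import *
go(.5084,-.1154,.036,1.497)
ims=[]
for n in ["top","scene"]:
    im=robot.get_image(n); c=cam(n)
    for l,z in [("hook_throat",.012),("pin_mid",.017),("track",0)]:
        for d in robot.tip_of(n,l)[:1]: print(n,l,round(d["conf"],2),np.round(d["uv"],1),ray(n,d["uv"],z,c).round(4))
    u,v=(300,238) if n=="top" else (340,238)
    ims.append(cv2.resize(im[v-37:v+37,u-50:u+50],(400,296),interpolation=cv2.INTER_CUBIC))
im=robot.get_image("wrist")
ims=np.hstack(ims); cv2.imwrite("pics/g.png",np.vstack([ims,cv2.resize(im[:150,120:520],(800,300))]))
```

```text
t 22.05 pos [ 0.5086 -0.141   0.0311] yaw 1.4967 tilt [-0.     0.001 -1.   ] F [-1.1 -2.   1. ] gap 0.023853519377158763
shift mm [25.5 -2.1 -4.9] turn -0.0003
top hook_throat 0.86 [298.7 238.4] [ 0.5265 -0.0252  0.012 ]
top pin_mid 0.62 [296.8 243.6] [ 0.5126 -0.0209  0.017 ]
top track 0.86 [262.1 239.3] [0.5228 0.072  0.    ]
scene hook_throat 0.76 [334.3 239.2] [ 0.5326 -0.0402  0.012 ]
scene pin_mid 0.73 [284.8 222.7] [ 0.4765 -0.1518  0.017 ]
scene track 0.58 [375.8 243.4] [0.5314 0.0529 0.    ]
```

View pics/g.png

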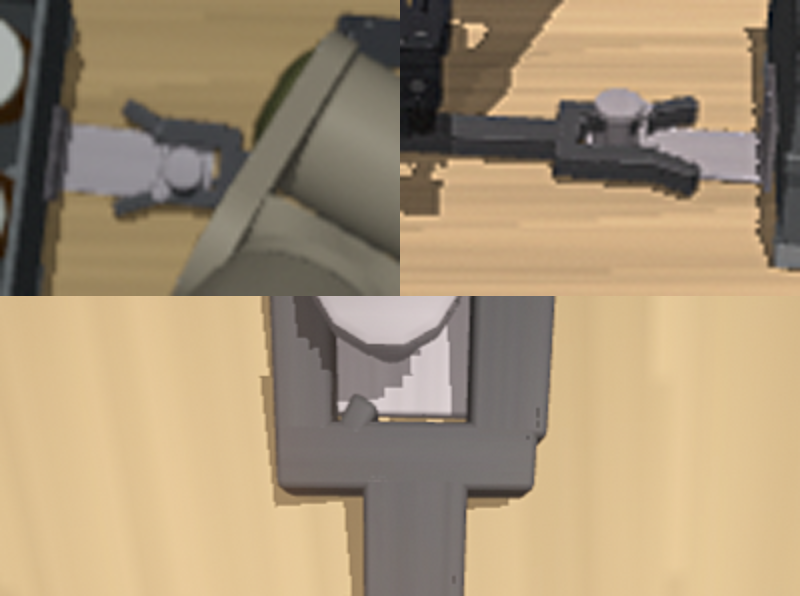

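The crate front is level with the rail ends, the latch is shut behind the pin, and the hook rests on the tongue. Releasing, then rising straight up.

Call:
{"op": "apply_moves", "data": {
  "steps": [
    [0.6,0,0,0,0],
    [0.4,0,0,0,0],
    [0.2,0,0,0,0],
    [0,0,0,0,0],
    [0,0,0,0,0]
  ]
}}

```text
time: 23.12
eef_pos: [0.5085, -0.1408, 0.0307]
orientation: [-2.302, -2.138, -0.0]
wrist_force: [-0.2, 0.3, 0.2]
finger_gap: 0.0711
```

Call:
{"op": "apply_moves", "data": {
  "steps": [
    [0,0,0,0,0],
    [0,0,0,-15,0],
    [0,0,0,-50,0],
    [0,0,0,-100,0],
    [0,0,0,-150,0]
  ]
}}

```text
time: 23.75
eef_pos: [0.5082, -0.1406, 0.1834]
orientation: [2.302, 2.137, 0.0]
wrist_force: [-0.1, 0.1, -0.3]
finger_gap: 0.088
```

Call:
{"op": "apply_moves", "data": {
  "steps": [
    [0,-50,0,-20,0],
    [0,-100,0,-40,0],
    [0,-140,0,-40,0],
    [0,-140,0,-40,0],
    [0,-140,0,-40,0]
  ]
}}

```text
time: 24.38
eef_pos: [0.498, -0.2796, 0.2212]
orientation: [-2.302, -2.138, -0.0]
wrist_force: [-0.0, 0.4, -0.2]
finger_gap: 0.088
```

Run:
```python
from h import *
go(.5084,-.1154,.036,1.497)
ims=[]
for n in ["top","scene"]:
    im=robot.get_image(n); c=cam(n)
    for l,z in [("hook_grip",.037),("hook_throat",.01),("pin_mid",.017),("track",0)]:
        for d in robot.tip_of(n,l)[:1]: print(n,l,round(d["conf"],2),np.round(d["uv"],1),ray(n,d["uv"],z,c).round(4))
    u,v=(310,238) if n=="top" else (330,238)
    ims.append(cv2.resize(im[v-74:v+74,u-100:u+100],(400,296),interpolation=cv2.INTER_CUBIC))
im=robot.get_image("wrist")
ims=np.hstack(ims); cv2.imwrite("pics/i.png",np.vstack([ims,cv2.resize(im[:150,120:520],(800,300))]))
```

```text
t 24.375 pos [ 0.498  -0.2796  0.2212] yaw 1.4969 tilt [ 0.  0. -1.] F [-0.   0.4 -0.2] gap 0.08804932546587929
shift mm [164.5  -1.7 185.2] turn -0.0001
top hook_grip 0.92 [175.6 315.3] [0.3236 0.2802 0.037 ]
top hook_throat 0.67 [298.5 241.6] [ 0.5182 -0.0248  0.01  ]
top pin_mid 0.84 [294.7 242.6] [ 0.5151 -0.0154  0.017 ]
top track 0.61 [263.  239.9] [0.5213 0.0696 0.    ]
scene hook_grip 0.87 [285.6 225.3] [ 0.5159 -0.1474  0.037 ]
scene hook_throat 0.85 [337.  238.2] [ 0.5261 -0.0338  0.01  ]
scene pin_mid 0.85 [340.5 235.4] [ 0.5251 -0.0263  0.017 ]
scene track 0.87 [382.1 244.4] [0.535  0.0665 0.    ]
```

View pics/i.png

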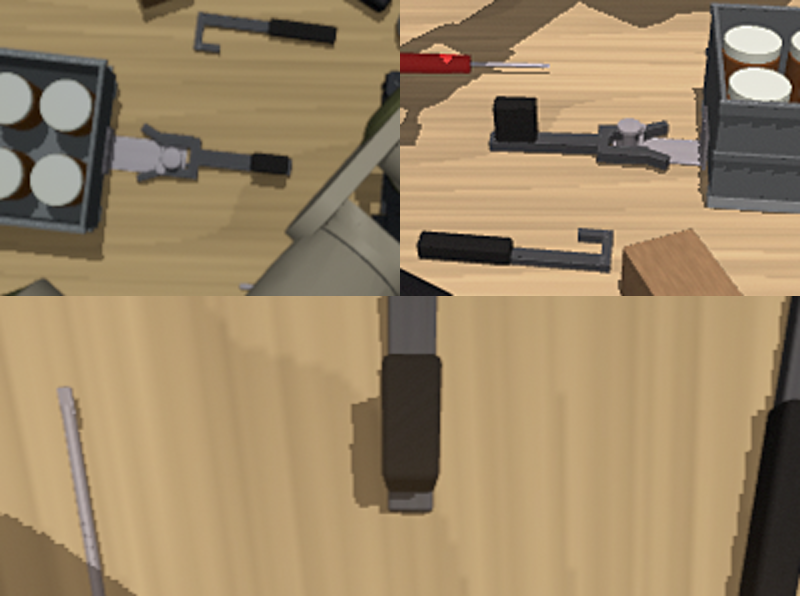

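The hook lies free and flat, with the pin in its throat, and the crate covers the rail fronts. Track minus pin is about 85 to 93 mm, which agrees with the front stop. Handing in.

```bash
python3 -c "
from workcell import robot
print(robot.sign_off(), robot.state()['time'])"
```

```text
the job is handed in; nothing more can be done
the job is handed in; nothing more can be done
```

I latched the dark-steel hook onto the crate's pin, drew the crate out to its front stop and let go of the hook. The job was handed in at about 25 s of the 64 s allowed; no verdict was reported.

**Latching:** The crate rolled back until it met its buffers. I then pressed the pin home, and a picture showed the latch square across the slot behind it. Wrist readings while pushing reached about 9 N along the push.

**Drawing out:** The crate followed at about 3 to 4 N. The wrist force rose to about 16 N at the front stop, after which I eased off, lowered the hook and opened the gripper. These force readings were taken only at the end of each move, so brief peaks in between were not seen.

**Last checks:**
- The final picture shows the hook lying flat on the tongue and table with the pin in its throat, the crate's front over the rail ends, and the gripper clear.
- The latch was last seen clearly shut just before release. I did not look at it closely again afterwards.
- The detectors put the pin about 85 mm (top camera) and 93 mm (scene camera) in front of the rail ends. The exact figure is 85 mm, so the scene camera is some 8 mm off. The force rise is the stronger sign that the stop was reached.
- In that last look the top camera's first hit for the grip was the orange look-alike, which I ignored.
- The bystanders looked in place in the crops, though I did not measure their positions.

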